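Check the specimen in at the working bay

TASK

Only one of the dock's three bays is working today: its blue key snaps over when pressed and stays fully down, while the keys of the other bays stay soft and come back up. Press the keys slowly, feeling for the snap and never pushing hard against their stops, until you have found the working one and left its key fully down; then pick up the specimen cup with the red lid and set it down gently, upright, inside the collar of the bay behind that key. Leave the white-lidded cup and the other things where they are.

Things in the scene. Friction and masses are not known exactly. Their poses are not given: they have to be found in the camera images.
- dock: fixed white-and-grey check-in dock, a flat block 210 (its x, depth) x 350 (its y, width) x 44 mm high; origin at the centre of its underside, z up, -x is its front (towards the robot). Along the front stand three round blue push keys, behind each key (joined to it by a short blue line) lies its round cup bay.
- key_left_top (a point): centre of the top face of the left key, a blue cap 36 mm across whose top stands 20 mm above the dock's top face (64 mm above the table) when up; dock frame x -68, y +110 mm. The point moves with the key.
- key_left (a joint): depth in m to which the left key is pushed in: 0 as it starts, growing as it is pressed straight down. All three look alike: some free travel against light friction (about 0.5 N), then the resistance of the switch inside, then a hard stop. Free travel and stop depth differ from key to key and start to start and cannot be seen. Which key is live is drawn anew each start.
- bay_left (a point): centre of the floor of the left bay (dock frame x 38, y +110 mm, on the dock's top face, 44 mm above the table): a round collar, 83 mm inside and 92 mm outside diameter, 10 mm high, black floor.
- key_middle_top (a point): centre of the top face of the middle key, a blue cap 36 mm across whose top stands 20 mm above the dock's top face (64 mm above the table) when up; dock frame x -68, y 0 mm. The point moves with the key.
- key_middle (a joint): depth in m to which the middle key is pushed in: 0 as it starts, growing as it is pressed straight down. In the live key (any of the three) the free travel is 0.5 to 8 mm, then over some 3 mm the resistance climbs to 5 or 6 N and breaks over to about 0.5 N; from there the key slides on easily to its hard stop and stays where it is left: pressed home, 8.5 to 16 mm (8 mm past the free travel).
- bay_middle (a point): centre of the floor of the middle bay (dock frame x 38, y 0 mm, on the dock's top face, 44 mm above the table): a round collar, 83 mm inside and 92 mm outside diameter, 10 mm high, black floor.
- key_right_top (a point): centre of the top face of the right key, a blue cap 36 mm across whose top stands 20 mm above the dock's top face (64 mm above the table) when up; dock frame x -68, y -110 mm. The point moves with the key.
- key_right (a joint): depth in m to which the right key is pushed in: 0 as it starts, growing as it is pressed straight down. In the two worn keys (any two of the three) the free travel is 0.5 to 2 mm, then the resistance rises softly from about 1.5 to 3 N with no breakover, up to a hard stop at 6.5 to 8 mm; let go, the key comes back up to 2.2 mm or less.
- bay_right (a point): centre of the floor of the right bay (dock frame x 38, y -110 mm, on the dock's top face, 44 mm above the table): a round collar, 83 mm inside and 92 mm outside diameter, 10 mm high, black floor.
- red_cup_mid (a point): centre (half-way up, 37.5 mm above its underside) of the loose specimen cup with the red lid: 75 mm high, body 60 mm across, lid 66 mm across over the top 16 mm, about 60 g; grasp it across the lid. z along its axis.
- white_cup_mid (a point): same point of the loose specimen cup with the white lid, same size: a bystander.
- test_kit: loose bystander: green-and-white carton 62 x 112 x 21 mm, origin under its centre
- tape_roll: loose bystander: roll of tan tape lying flat, 104 mm across, 25 mm high, origin under its centre
Mind the look-alikes: they are no part of the job. Of the things like the part that bears red_cup_mid, leave any that is purple; of the rest the larger one is meant.

How it is judged (in metres and radians):
On the way, in this order (a step that is already met when the one before it is completed fails the run):
1. the working key has snapped over and stays fully down (more than 7.5 mm) with the gripper off the dock, the red-lidded cup not yet taken (contact force between dock and the fingers below 0.2 N and contact force between dock and the arm below 0.2 N and value of joint any of key_left, key_middle, key_right above 0.0075 m and distance of red_cup_mid from where it was at the start of the episode below 0.03 m), for 0.3 s.
2. the red-lidded cup stands in the bay of that key (((value of joint key_left above 0.0075 m and horizontal distance between red_cup_mid and bay_left below 0.014 m and z of red_cup_mid in the frame of bay_left between 0.033 and 0.041 m and angle between red_cup_mid's own z axis and vertical below 0.1 rad) or (value of joint key_middle above 0.0075 m and horizontal distance between red_cup_mid and bay_middle below 0.014 m and z of red_cup_mid in the frame of bay_middle between 0.033 and 0.041 m and angle between red_cup_mid's own z axis and vertical below 0.1 rad) or (value of joint key_right above 0.0075 m and horizontal distance between red_cup_mid and bay_right below 0.014 m and z of red_cup_mid in the frame of bay_right between 0.033 and 0.041 m and angle between red_cup_mid's own z axis and vertical below 0.1 rad))), for 0.2 s.
At the end, for the whole second after the job is handed in: The working key is fully down (more than 7.5 mm) and the red-lidded cup stands at rest, released, in the bay behind that very key: upright within 0.1 rad, its underside within about 4 mm of the bay floor and its axis within 14 mm of the bay's centre (((value of joint key_left above 0.0075 m and horizontal distance between red_cup_mid and bay_left below 0.014 m and z of red_cup_mid in the frame of bay_left between 0.033 and 0.041 m and angle between red_cup_mid's own z axis and vertical below 0.1 rad) or (value of joint key_middle above 0.0075 m and horizontal distance between red_cup_mid and bay_middle below 0.014 m and z of red_cup_mid in the frame of bay_middle between 0.033 and 0.041 m and angle between red_cup_mid's own z axis and vertical below 0.1 rad) or (value of joint key_right above 0.0075 m and horizontal distance between red_cup_mid and bay_right below 0.014 m and z of red_cup_mid in the frame of bay_right between 0.033 and 0.041 m and angle between red_cup_mid's own z axis and vertical below 0.1 rad)) and linear speed of red_cup below 0.02 m/s and contact force between red_cup and the fingers below 0.1 N); the robot touches nothing.
It fails at once if the gripper or arm pushes on the dock or a key with more than 20 N (contact force between dock and the fingers above 20 N or contact force between dock and the arm above 20 N).
It fails at once if the red-lidded cup is slammed or pushed on the dock with more than 60 N (contact force between dock and red_cup above 60 N).
It fails at once if the red-lidded cup is let go in the air (its underside more than 15 mm above the level of the bay floors) and falls (contact force between red_cup and the fingers below 0.05 N and z of red_cup_mid in the frame of bay_middle above 0.0525 m).
It fails at once if the white-lidded cup or another loose bystander is shifted by more than 30 mm (distance of any of white_cup_mid, test_kit, tape_roll from where it was at the start of the episode above 0.03 m).
It also fails if it takes over 70 s, if anything falls off the work surface, if the arm or the gripper's body presses on something with over 40 N, if the wrist force passes 120 N, or if a joint passes its speed limit or range.

ROBOT

A 6-joint arm with a two-finger parallel gripper is mounted at the origin on a cart in front of the work surface, level with it; the furniture and walls round the work are solid. World frame = base frame: x ahead of the robot, y to its left, z up, the work surface at z = 0. Lengths are in mm, angles in rad, forces in N, time in s.
With the tool pointing down it reaches from about 300 to 850 mm from the base axis. Payload 4.2 kg.
Tool frame: the origin (TCP) lies where the fingers leave the gripper's body, on its centre line; the fingertips stand 78 mm ahead of it and the grasp point (between the pads) lies 60 mm ahead of it (robot.tip_reach is the z of the fingertips in the tool frame, in mm); z points along the fingers, y is the direction in which the jaws open and shut (so a half turn about z gives the same grasp; the last joint's range is limited). The gripper opens to 91 mm and grips with 3 to 60 N. Pads are 32 mm wide; open, the fingers measure 118 mm over their backs; the gripper's body (76 mm by 178 mm) begins 60 mm behind the grasp point.
Start: joints at [1.271, 0.32, 1.565, -0, 1.257, -0.02], TCP at [158.794, 552.648, 292.276] pointing down, gripper open.
Joint ranges: [-3.11, 3.11], [-0.84, 2.01], [0.21, 2.61], [-1.34, 4.49], [0.05, 2.63], [-2.56, 2.56]. Speed limits (rad/s): [2.57, 2.57, 3.14, 3.14, 3.14, 3.14].

INTERFACE

Orientations are given as a unit quaternion [w, x, y, z].
In Python, from cell import robot gives the robot as it stands.
- The arm moves only by the tool send_rows, never from a script. Its argument "moves" is a list that holds one entry, the list of rows, each a list of 4 numbers: the shift along the tool's x, y, z in mm, then the turn about the tool's z in rad. A call has 1 to 12 rows; each row shifts and turns the commanded pose from where the row before left it, along the tool's axes as they then stand; what a row does not reach is not made up. A row lasts 1/10 s, in which the tool goes at most 50 mm and 8.59 degrees, less where a joint would pass 70% of its speed; a pose out of reach is approached as far as the arm can. A call is refused whole if a number of a shift passes 50 or a number of a turn 0.15, either way. A call with a gripper value outside its range is refused whole. "grip" is the gripper's target within -1 to 1 (shut at 1, half-way at 0, fully open at -1), set as the call begins (left out, the last holds). The fingers move at their own pace and stop on an object; the grip force is fixed at half the most. Time passes only in rows, so rows that do not move let the fingers close. It gives the time, the measured TCP pose, the force and the opening at its end, in the units of the state.
- robot.observe(): the state, without advancing time (a new reading comes with each control period).
- robot.read_camera(name): name is "scene" or "side" or "wrist"; returns a dict with "image" (400x640x3 uint8, blue, green, red), "range_z" (400x640 float32, mm along the optical axis (not along the pixel's ray), 0 where there is no reading), "fx", "fy", "cx", "cy" (pixels), "cam_to_world" (4x4, takes a point from camera to world coordinates); the wrist camera has in their place "T_tool_cam" (4x4, takes a point from camera to tool coordinates, whose origin is the TCP and whose axes are the flange's). Camera axes: x right, y up, looking along -z (the intrinsics and any distortion apply to the point x, -y, -z); pixel columns grow to the right and rows downward; lengths in mm; the calibration is good to about 2 mm. A picture is of the moment at which its call begins: read the wrist's pose just before it.
- robot.sign_off(): hands the job in, once; it reports no verdict.
The state is a dict: "t": time; "joint_positions": joint angles; "joint_vel": joint speeds; "joint_torque": joint torques, N m; "tool_pos": TCP position; "ee_rot": TCP orientation; "ft_force": force on the tool from outside, world axes, zero at the start; "torque": the same for the moment, N m; "grip_width": opening from 0.0 (shut) to 1.0 (fully open).
Only numpy, scipy, OpenCV 4.12 (cv2) and the standard library are available. Lean on these libraries where they do the work, as an engineer would, in place of code of your own. Each camera call takes 0.05 s, during which the arm holds its last target. There are 200 camera calls.

## Working session

There is one attempt and no reset: what is moved stays moved. The work goes in short steps, Python scripts to look and compute and a tool call to move; the robot and the scene stay as the last step left them, time stands still between calls to the robot, and variables do not carry over. Pictures are saved under pics/ and viewed, about 8 in all and at most 12, crops included, and the job is handed in when it is done.

Besides the shell and the picture viewer there is one more tool, called after "Call:" by a JSON object that holds its "name" and its "arguments", one argument or row to a line. send_rows: Moves the arm, as the interface text tells. Its arguments: {"type":"object","properties":{"moves":{"type":"array"},"grip":{"type":"number"}},"required":["moves"]}

```bash
ls; mkdir -p pics; cat > h.py <<'E'
import numpy as np, cv2, pickle
from cell import robot
from scipy.spatial.transform import Rotation as R
def cam(n):
    s=robot.observe(); c=robot.read_camera(n)
    if n=="wrist":
        T=np.eye(4); q=s["ee_rot"]; T[:3,:3]=R.from_quat([q[1],q[2],q[3],q[0]]).as_matrix(); T[:3,3]=s["tool_pos"]
        c["cam_to_world"]=T@np.array(c["T_tool_cam"])
    c["M"]=np.array(c["cam_to_world"]); return c
def ray(c,u,v):
    d=c["M"][:3,:3]@np.array([(u-c["cx"])/c["fx"],-(v-c["cy"])/c["fy"],-1.]); return c["M"][:3,3],d
def onz(c,u,v,z):
    o,d=ray(c,u,v); return o+d*(z-o[2])/d[2]
def pix(c,p):
    q=np.linalg.inv(c["M"])@np.append(p,1); return c["cx"]-c["fx"]*q[0]/q[2], c["cy"]+c["fy"]*q[1]/q[2]
def dep(c,u,v):
    o,d=ray(c,u,v); return o+d*c["range_z"][int(round(v)),int(round(u))]
E
python3 - <<'E'
from h import *
print(robot.observe())
for n in("scene","side"):
    c=cam(n); print(n,[k for k in c],c["fx"],c["M"].round(2).tolist()); cv2.imwrite(f"pics/{n}.png",c["image"]); pickle.dump(c,open(n+".pkl","wb"))
E
```

```text
pics
{'t': 0.0, 'joint_positions': array([ 1.27101820e+00,  3.20254363e-01,  1.56567961e+00, -8.97839254e-06,
        1.25739976e+00, -1.99864704e-02]), 'joint_vel': array([ 0.00082514,  0.00014735, -0.00256236,  0.00034263, -0.00033964,
        0.00095901]), 'joint_torque': array([-1.02901853e-03, -4.12441242e+01, -2.31963587e+01,  7.23328209e-02,
        4.58930223e-02, -1.67340440e-04]), 'tool_pos': array([158.67219369, 552.28238146, 291.44150264]), 'ee_rot': array([-1.34377143e-04,  1.39438537e-01,  9.90230345e-01, -8.60118731e-04]), 'ft_force': array([0.29288529, 0.56637386, 0.51196731]), 'torque': array([-0.02394573,  0.0071845 , -0.00577558]), 'grip_width': 1.0005566340917282}
scene ['image', 'range_z', 'fx', 'fy', 'cx', 'cy', 'cam_to_world', 'M'] 491.4812454426406 [[0.72, 0.28, -0.64, -407.72], [-0.7, 0.29, -0.66, -960.84], [-0.0, 0.92, 0.4, 651.31], [0.0, 0.0, 0.0, 1.0]]
side ['image', 'range_z', 'fx', 'fy', 'cx', 'cy', 'cam_to_world', 'M'] 484.3401769688482 [[1.0, -0.03, 0.07, 637.4], [0.08, 0.58, -0.81, -1385.0], [-0.02, 0.81, 0.58, 1063.7], [0.0, 0.0, 0.0, 1.0]]
```

View pics/scene.png

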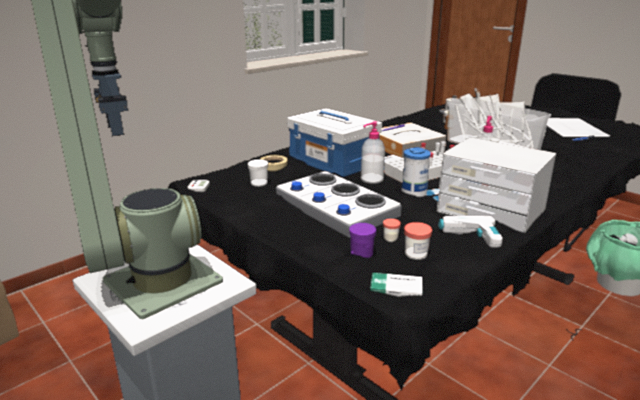

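View pics/side.png

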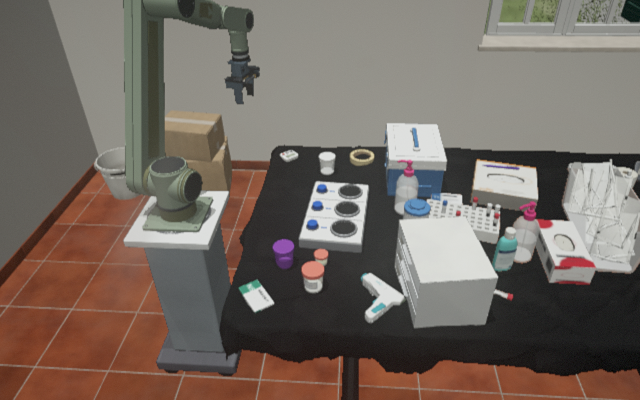

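The pictures show these red-cup candidates:
- Purple cup: scene (362,240), side (284,253).
- Small red lid: scene (391,230), side (320,258).
- Large red lid: scene (418,240), side (313,277). This is the one I choose, because it is not purple and is the larger of the rest.

The dock's keys are in scene at about (297,186), (319,197) and (344,209). The bays lie to the right of them.

```bash
cat > m.py <<'E'
from h import *
for n in("scene","side"):
    c=pickle.load(open(n+".pkl","rb")); hsv=cv2.cvtColor(c["image"],cv2.COLOR_BGR2HSV)
    box={"scene":(275,160,440,270),"side":(260,170,380,300)}[n]
    for nm,lo,hi in(("blue",(100,140,60),(125,255,255)),("red",(0,110,120),(12,255,255)),("purple",(130,100,40),(155,255,255))):
        m=cv2.inRange(hsv,lo,hi); z=np.zeros_like(m); z[box[1]:box[3],box[0]:box[2]]=1; m*=z
        k,l,st,ce=cv2.connectedComponentsWithStats(m)
        for i in range(1,k):
            if st[i,4]<25: continue
            vs,us=np.where(l==i)
            P=np.array([dep(c,u,v) for u,v in zip(us,vs) if c["range_z"][v,u]>0])
            zt=np.percentile(P[:,2],85) if len(P) else 0
            T=P[P[:,2]>zt-6]
            print(n,nm,ce[i].round(1),st[i,4],"ztop",zt.round(1),"mid",((T.min(0)+T.max(0))/2).round(1),"ext",np.ptp(T,axis=0).round(1))
a=[pickle.load(open(n+".pkl","rb")) for n in("scene","side")]
cv2.imwrite("pics/crop.png",np.hstack([cv2.resize(a[0]["image"][170:270,330:450],(480,400),interpolation=2),]))
E
python3 m.py
```

```text
scene blue [336.9 165.8] 524 ztop 47.2 mid [810.6 183.   52.9] ext [93.5 78.9 23.4]
scene blue [296.2 185.6] 68 ztop 64.2 mid [515.9 108.6  62.8] ext [28.9 27.5  9. ]
scene blue [405.9 185.6] 42 ztop 39.4 mid [806.2 -95.5  38.9] ext [10.  27.1 10.6]
scene blue [418.3 187.6] 38 ztop 41.2 mid [ 819.4 -133.1   41.2] ext [19.8 18.5  7.3]
scene blue [318.5 196.5] 75 ztop 64.4 mid [509.4  -1.2  62.7] ext [26.4 27.6  6.7]
scene blue [343.4 208.9] 86 ztop 64.5 mid [ 498.8 -109.8   63.3] ext [25.8 29.3  7.4]
scene red [391.4 223.2] 150 ztop 51.4 mid [ 544.  -247.5   49.5] ext [48.1 46.   8.1]
scene red [417.7 230. ] 397 ztop 76.0 mid [ 526.3 -342.5   74.2] ext [67.8 67.9  8.2]
scene purple [362.2 239.3] 795 ztop 75.1 mid [ 423.9 -248.8   73.8] ext [67.5 64.7  9.2]
side blue [321.5 187.7] 44 ztop 67.1 mid [522.2 108.2  65.7] ext [26.4 31.   8.3]
side blue [316.7 204.9] 47 ztop 66.5 mid [512.1  -1.1  65.1] ext [25.2 29.   9. ]
side blue [311.8 223.6] 57 ztop 66.1 mid [ 505.6 -107.3   65.1] ext [27.6 31.4  9.6]
side red [261.8 178.6] 74 ztop -736.0 mid [   6.6 1371.7 -730.4] ext [ 45.2 200.6  22.7]
side red [321.9 257. ] 28 ztop 50.5 mid [ 545.6 -255.    47.9] ext [36.8 23.5  6.4]
side red [310.2 270.7] 125 ztop 76.0 mid [ 526.7 -341.6   75.7] ext [63.4 70.8 11.1]
side red [318.1 268.3] 33 ztop 77.7 mid [ 540.5 -340.6   77.2] ext [34.5 38.4 10.3]
side purple [283.5 252.7] 511 ztop 76.6 mid [ 426.6 -244.3   76.3] ext [63.6 69.4 11.2]
```

```bash
sleep 0
```

```text
(no output)
```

View pics/crop.png

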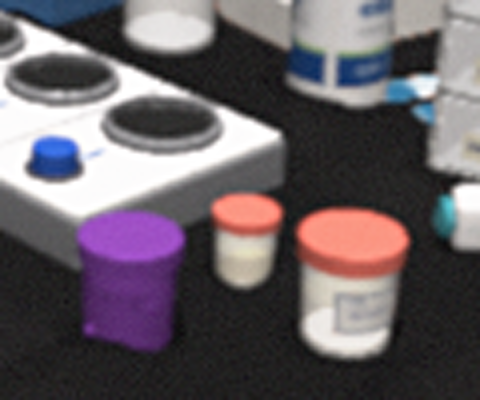

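Call:
{"name": "send_rows", "arguments": {
  "moves": [
    [[-39,-27,0,0],[-39,-27,0,0],[-39,-27,0,0],[-39,-27,0,0],[-39,-27,0,0],[-39,-27,0,0],[-39,-27,5,0],[-39,-27,10,0],[-39,-27,15,0],[-39,-27,15,0],[-39,-27,15,0],[-39,-30,15,0]]
  ],
  "grip": 1
}}

```text
t: 1.3
tool_pos: [518.4, 108.6, 216.8]
ee_rot: [-0.0, 0.14, 0.99, 0.0]
ft_force: [1.1, 0.5, 0.6]
grip_width: 0.003
```

```bash
cat >> h.py <<'E'
def to(x,y,z=None):
    s=robot.observe(); q=s["ee_rot"]; M=R.from_quat([q[1],q[2],q[3],q[0]]).as_matrix(); p=s["tool_pos"]
    print("t",s["t"],"p",p.round(1),"tooly",M[:,1].round(3),"j",s["joint_positions"].round(2),"F",s["ft_force"].round(2),"shift",(M.T@(np.array([x,y,p[2] if z is None else z])-p)).round(1))
E
python3 - <<'E'
from h import *
to(519,108,150)
c=cam("wrist"); print(c["M"].round(2).tolist()); cv2.imwrite("pics/w1.png",c["image"]); pickle.dump(c,open("w1.pkl","wb"))
E
```

```text
t 1.3 p [518.4 108.6 216.8] tooly [0.276 0.961 0.   ] j [ 0.18  0.31  1.78  0.    1.05 -1.11] F [1.08 0.52 0.6 ] shift [-0.8 -0.4 66.8]
[[0.28, -0.93, -0.24, 449.95], [0.96, 0.27, 0.07, 128.65], [0.0, -0.25, 0.97, 310.03], [0.0, 0.0, 0.0, 1.0]]
```

View pics/w1.png

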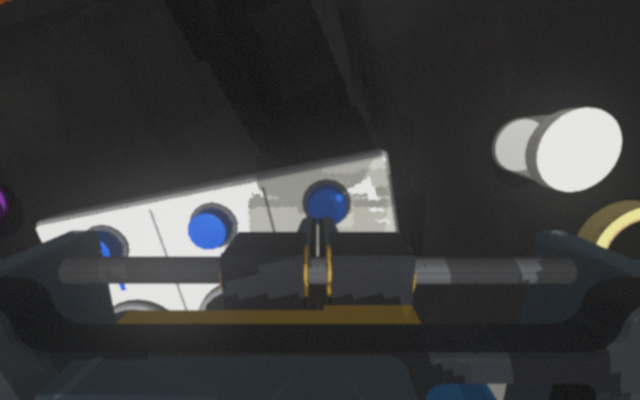

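The wrist view shows the left key at (327,203), partly behind the fingers, and the middle key at (208,229). I'll check both by casting rays at z=64.

```bash
python3 - <<'E'
from h import *
c=pickle.load(open("w1.pkl","rb"));hsv=cv2.cvtColor(c["image"],cv2.COLOR_BGR2HSV)
m=cv2.inRange(hsv,(105,150,60),(125,255,255));k,l,st,ce=cv2.connectedComponentsWithStats(m)
for i in range(1,k):
    if st[i,4]<150: continue
    x,y,w,h,a=st[i]; print(ce[i].round(),st[i],onz(c,*ce[i],64).round(1),dep(c,*ce[i]).round(1), "left-right",onz(c,x,ce[i][1],64).round(1),onz(c,x+w,ce[i][1],64).round(1))
E
```

```text
[328. 204.] [309 190  37  31 773] [516.7 119.5  64. ] [516.4 119.5  65.1] left-right [512.1 103.5  64. ] [521.  134.6  64. ]
[207. 230.] [ 189  213   37   35 1013] [510.2   9.   64. ] [510.3   8.9  63.8] left-right [505.8  -6.5  64. ] [514.9  25.3  64. ]
```

```bash
python3 - <<'E'
from h import *
for n in("scene","side"):
    c=pickle.load(open(n+".pkl","rb"));print(n,"key +9",pix(c,[510,9,64]),"key -1",pix(c,[510,-1,64]))
    c=cam(n); pickle.dump(c,open(n+"2.pkl","wb")); p=robot.observe()["tool_pos"]; print("tip",pix(c,p-[0,0,78]))
    u,v=map(int,pix(c,p-[0,0,78])); cv2.imwrite(f"pics/{n}2.png",cv2.resize(c["image"][v-50:v+50,u-50:u+50],(400,400),interpolation=cv2.INTER_CUBIC))
c=pickle.load(open("w1.pkl","rb"));print("wrist tip",pix(c,np.array([518.4,108.6,138.8])), np.array(c["T_tool_cam"]).round(3).tolist())
a=cv2.imread("pics/scene2.png");b=cv2.imread("pics/side2.png");cv2.imwrite("pics/t2.png",np.hstack([a,b]))
E
```

```text
scene key +9 (np.float64(317.0397953688102), np.float64(193.30083070306762)) key -1 (np.float64(319.37280313628366), np.float64(194.27594549484178))
tip (np.float64(297.1924382794074), np.float64(161.288413635343))
side key +9 (np.float64(316.1888519102429), np.float64(202.1702858400092)) key -1 (np.float64(315.96847422930983), np.float64(203.81303776390575))
tip (np.float64(320.1477946818997), np.float64(169.75630322352305))
wrist tip (np.float64(316.4126984475818), np.float64(242.5050040000254)) [[0.001, 0.968, 0.251, 71.33], [1.0, -0.001, -0.0, 0.424], [-0.0, 0.251, -0.968, -93.186], [0.0, 0.0, 0.0, 1.0]]
```

View pics/t2.png

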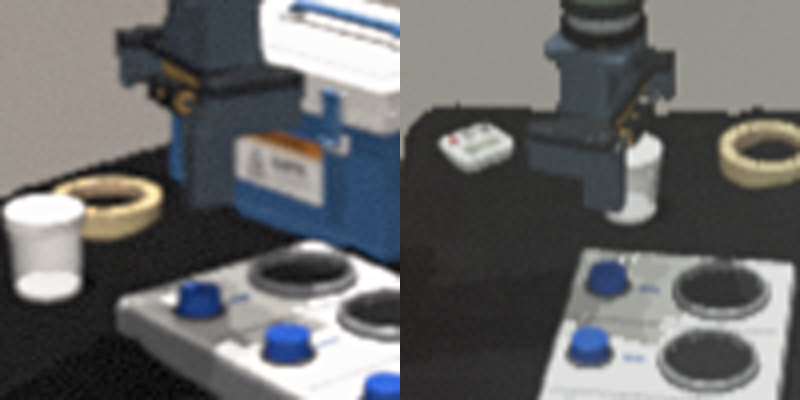

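Seen from below the gripper, the wrist view puts the left key near (517,117). The far views are biased by the cap's side face, and the cap is 36 mm wide, so this is good enough for pressing. I'll go above it and then feel my way down.

Call:
{"name": "send_rows", "arguments": {
  "moves": [
    [[2,8,30,0],[0,0,25,0],[0,0,8,0],[0,0,0,0]]
  ]
}}

```text
t: 1.85
tool_pos: [516.7, 119.2, 154.0]
ee_rot: [-0.001, 0.139, 0.99, -0.0]
ft_force: [0.7, -1.2, 0.6]
grip_width: 0.006
```

Call:
{"name": "send_rows", "arguments": {
  "moves": [
    [[0,0,2,0],[0,0,2,0],[0,0,2,0],[0,0,1,0],[0,0,0,0],[0,0,0,0]]
  ]
}}

```text
t: 2.45
tool_pos: [517.8, 118.4, 147.8]
ee_rot: [0.0, 0.14, 0.99, 0.0]
ft_force: [0.2, 0.3, -0.3]
grip_width: 0.007
```

Call:
{"name": "send_rows", "arguments": {
  "moves": [
    [[0,0,1,0],[0,0,1,0],[0,0,0,0],[0,0,0,0]]
  ]
}}

```text
t: 2.85
tool_pos: [517.7, 118.5, 145.6]
ee_rot: [-0.0, 0.139, 0.99, 0.0]
ft_force: [0.3, -0.9, 0.2]
grip_width: 0.006
```

Call:
{"name": "send_rows", "arguments": {
  "moves": [
    [[0,0,1,0],[0,0,1,0],[0,0,0,0],[0,0,0,0]]
  ]
}}

```text
t: 3.25
tool_pos: [517.8, 118.5, 143.6]
ee_rot: [-0.0, 0.139, 0.99, 0.0]
ft_force: [0.1, 0.3, 0.1]
grip_width: 0.003
```

Call:
{"name": "send_rows", "arguments": {
  "moves": [
    [[0,0,1,0],[0,0,0.5,0],[0,0,0,0],[0,0,0,0]]
  ]
}}

```text
t: 3.65
tool_pos: [517.7, 118.5, 142.1]
ee_rot: [-0.0, 0.139, 0.99, 0.0]
ft_force: [-0.9, 0.0, 0.2]
grip_width: 0.004
```

Call:
{"name": "send_rows", "arguments": {
  "moves": [
    [[0,0,1,0],[0,0,0,0],[0,0,0,0]]
  ]
}}

```text
t: 3.95
tool_pos: [517.7, 118.5, 141.1]
ee_rot: [-0.0, 0.139, 0.99, 0.0]
ft_force: [0.3, 0.6, -0.1]
grip_width: 0.003
```

Call:
{"name": "send_rows", "arguments": {
  "moves": [
    [[0,0,1,0],[0,0,0,0],[0,0,0,0]]
  ]
}}

```text
t: 4.25
tool_pos: [517.8, 118.5, 140.2]
ee_rot: [0.0, 0.139, 0.99, 0.0]
ft_force: [0.1, 1.3, 1.0]
grip_width: 0.001
```

Call:
{"name": "send_rows", "arguments": {
  "moves": [
    [[0,0,1,0],[0,0,0,0],[0,0,0,0]]
  ]
}}

```text
t: 4.55
tool_pos: [517.8, 118.5, 139.2]
ee_rot: [0.0, 0.139, 0.99, 0.0]
ft_force: [-0.0, -0.6, 1.2]
grip_width: 0.003
```

Call:
{"name": "send_rows", "arguments": {
  "moves": [
    [[0,0,1,0],[0,0,0,0],[0,0,0,0]]
  ]
}}

```text
t: 4.85
tool_pos: [517.8, 118.5, 138.1]
ee_rot: [0.0, 0.139, 0.99, 0.0]
ft_force: [-0.3, 0.6, 1.5]
grip_width: 0.007
```

Call:
{"name": "send_rows", "arguments": {
  "moves": [
    [[0,0,1,0],[0,0,0,0],[0,0,0,0]]
  ]
}}

```text
t: 5.15
tool_pos: [517.8, 118.5, 137.1]
ee_rot: [-0.0, 0.139, 0.99, 0.0]
ft_force: [-0.1, 0.7, 0.8]
grip_width: 0.002
```

Call:
{"name": "send_rows", "arguments": {
  "moves": [
    [[0,0,1,0],[0,0,0,0],[0,0,0,0]]
  ]
}}

```text
t: 5.45
tool_pos: [517.8, 118.5, 136.1]
ee_rot: [0.0, 0.139, 0.99, 0.0]
ft_force: [0.9, 0.4, 0.5]
grip_width: 0.002
```

Call:
{"name": "send_rows", "arguments": {
  "moves": [
    [[0,0,0.5,0],[0,0,0,0],[0,0,0,0]]
  ]
}}

```text
t: 5.75
tool_pos: [517.8, 118.5, 135.7]
ee_rot: [0.0, 0.139, 0.99, 0.0]
ft_force: [-0.3, -1.1, 2.1]
grip_width: 0.004
```

Call:
{"name": "send_rows", "arguments": {
  "moves": [
    [[0,0,0.5,0],[0,0,0,0],[0,0,0,0]]
  ]
}}

```text
t: 6.05
tool_pos: [517.8, 118.5, 135.1]
ee_rot: [0.0, 0.139, 0.99, 0.0]
ft_force: [0.4, -0.3, 2.1]
grip_width: 0.005
```

Call:
{"name": "send_rows", "arguments": {
  "moves": [
    [[0,0,0.5,0],[0,0,0,0],[0,0,0,0]]
  ]
}}

```text
t: 6.35
tool_pos: [517.8, 118.5, 134.7]
ee_rot: [0.0, 0.139, 0.99, 0.0]
ft_force: [-0.5, -0.6, 2.6]
grip_width: 0.008
```

Call:
{"name": "send_rows", "arguments": {
  "moves": [
    [[0,0,0.5,0],[0,0,0,0],[0,0,0,0]]
  ]
}}

```text
t: 6.65
tool_pos: [517.8, 118.5, 134.7]
ee_rot: [0.0, 0.139, 0.99, 0.0]
ft_force: [-1.5, -0.2, 5.9]
grip_width: 0.005
```

Call:
{"name": "send_rows", "arguments": {
  "moves": [
    [[0,0,0.5,0],[0,0,0,0],[0,0,0,0]]
  ]
}}

```text
t: 6.95
tool_pos: [517.8, 118.5, 134.6]
ee_rot: [0.0, 0.139, 0.99, 0.0]
ft_force: [-2.5, -0.6, 9.9]
grip_width: 0.002
```

Hard stop at about 7.4 mm with no breakover, so the left key is worn. I'll lift off and go to the middle key.

Call:
{"name": "send_rows", "arguments": {
  "moves": [
    [[0,0,-10,0],[0,0,-15,0],[-8,-36,0,0],[-8,-36,0,0],[-7,-36,0,0],[0,0,10,0],[0,0,5,0],[0,0,0,0],[0,0,0,0]]
  ]
}}

```text
t: 7.85
tool_pos: [510.1, 9.3, 143.4]
ee_rot: [-0.0, 0.139, 0.99, 0.0]
ft_force: [-0.3, -0.6, -0.5]
grip_width: 0.001
```

Call:
{"name": "send_rows", "arguments": {
  "moves": [
    [[0,0,1,0],[0,0,1,0],[0,0,1,0],[0,0,0,0],[0,0,0,0]]
  ]
}}

```text
t: 8.35
tool_pos: [510.0, 8.4, 140.6]
ee_rot: [-0.0, 0.139, 0.99, -0.0]
ft_force: [-0.3, -0.3, -0.2]
grip_width: 0.005
```

Call:
{"name": "send_rows", "arguments": {
  "moves": [
    [[0,0,1,0],[0,0,0,0],[0,0,0,0]]
  ]
}}

```text
t: 8.65
tool_pos: [510.1, 8.3, 139.7]
ee_rot: [0.0, 0.14, 0.99, 0.0]
ft_force: [0.1, -1.0, 0.8]
grip_width: 0.005
```

Call:
{"name": "send_rows", "arguments": {
  "moves": [
    [[0,0,1,0],[0,0,0,0],[0,0,0,0]]
  ]
}}

```text
t: 8.95
tool_pos: [510.1, 8.3, 138.9]
ee_rot: [0.0, 0.139, 0.99, 0.0]
ft_force: [-1.2, 0.2, 3.8]
grip_width: 0.005
```

Call:
{"name": "send_rows", "arguments": {
  "moves": [
    [[0,0,1,0],[0,0,0,0],[0,0,0,0]]
  ]
}}

```text
t: 9.25
tool_pos: [510.1, 8.3, 137.8]
ee_rot: [0.0, 0.139, 0.99, 0.0]
ft_force: [-1.2, -0.2, 4.0]
grip_width: 0.002
```

Call:
{"name": "send_rows", "arguments": {
  "moves": [
    [[0,0,1,0],[0,0,0,0],[0,0,0,0]]
  ]
}}

```text
t: 9.55
tool_pos: [510.1, 8.3, 136.3]
ee_rot: [-0.0, 0.139, 0.99, 0.0]
ft_force: [-0.5, 0.2, 1.6]
grip_width: 0.007
```

Call:
{"name": "send_rows", "arguments": {
  "moves": [
    [[0,0,0.5,0],[0,0,0,0],[0,0,0,0]]
  ]
}}

```text
t: 9.85
tool_pos: [510.0, 8.3, 136.0]
ee_rot: [-0.0, 0.139, 0.99, -0.0]
ft_force: [0.7, -0.1, 0.2]
grip_width: 0.005
```

Force rose to about 4 N and then broke away to about 0.2 N, so the middle key has snapped over. I'll continue gently to its stop.

Call:
{"name": "send_rows", "arguments": {
  "moves": [
    [[0,0,1,0],[0,0,1,0],[0,0,0,0],[0,0,0,0]]
  ]
}}

```text
t: 10.25
tool_pos: [510.0, 8.3, 134.0]
ee_rot: [-0.0, 0.139, 0.99, 0.0]
ft_force: [-0.3, -0.3, 0.0]
grip_width: 0.005
```

Call:
{"name": "send_rows", "arguments": {
  "moves": [
    [[0,0,0.5,0],[0,0,0.5,0],[0,0,0,0],[0,0,0,0]]
  ]
}}

```text
t: 10.65
tool_pos: [510.0, 8.3, 133.1]
ee_rot: [-0.0, 0.139, 0.99, 0.0]
ft_force: [-0.1, -0.2, 0.2]
grip_width: 0.006
```

Call:
{"name": "send_rows", "arguments": {
  "moves": [
    [[0,0,0.5,0],[0,0,0,0],[0,0,0,0]]
  ]
}}

```text
t: 10.95
tool_pos: [510.0, 8.3, 132.6]
ee_rot: [-0.0, 0.139, 0.99, 0.0]
ft_force: [-0.3, -0.6, 0.2]
grip_width: 0.007
```

Call:
{"name": "send_rows", "arguments": {
  "moves": [
    [[0,0,0.5,0],[0,0,0,0],[0,0,0,0]]
  ]
}}

```text
t: 11.25
tool_pos: [510.0, 8.4, 132.5]
ee_rot: [0.0, 0.139, 0.99, 0.0]
ft_force: [-0.7, -0.2, 6.0]
grip_width: 0.003
```

Stop reached at about 9 mm with 6 N. Now lift off, pause, turn the jaws along x and move so the wrist camera sees the middle bay.

Call:
{"name": "send_rows", "arguments": {
  "moves": [
    [[0,0,-10,0],[0,0,-30,0],[0,0,-30,0],[0,0,-30,0],[0,0,0,0],[0,0,0,0],[-40,-25,0,0],[-40,-25,0,0],[-40,-25,0,0]]
  ],
  "grip": -1
}}

```text
t: 12.15
tool_pos: [604.9, -97.8, 230.6]
ee_rot: [-0.001, 0.139, 0.99, 0.0]
ft_force: [0.5, 0.3, -0.6]
grip_width: 0.765
```

Call:
{"name": "send_rows", "arguments": {
  "moves": [
    [[0,0,0,0.143],[0,0,0,0.143],[0,0,0,0.143],[0,0,0,0.143],[0,0,0,0.143],[0,0,0,0.143],[0,0,0,0.143],[0,0,0,0.143],[0,0,0,0.143],[0,0,0,0],[0,0,0,0]]
  ]
}}

```text
t: 13.25
tool_pos: [604.2, -96.8, 230.9]
ee_rot: [-0.001, 0.705, 0.71, -0.001]
ft_force: [0.7, 0.9, -0.1]
grip_width: 0.999
```

```bash
python3 - <<'E'
from h import *
to(526.5,-342,150)
c=cam("wrist"); cv2.imwrite("pics/w2.png",c["image"]); pickle.dump(c,open("w2.pkl","wb"))
for p in([616,3,44],[510,9,54],[616,3,54],[609,-107,54]): print(p,pix(c,p))
E
```

```text
t 13.25 p [604.2 -96.8 230.9] tooly [ 1.     0.007 -0.002] j [-0.18  0.42  1.57  0.    1.16 -0.18] F [ 0.7   0.91 -0.08] shift [-244.7  -79.2   80.9]
[616, 3, 44] (np.float64(332.11406795852145), np.float64(93.04483964965857))
[510, 9, 54] (np.float64(210.49674737966984), np.float64(83.47801133717162))
[616, 3, 54] (np.float64(332.6467635294176), np.float64(91.81158189985796))
[609, -107, 54] (np.float64(322.99239430545566), np.float64(212.65034844507946))
```

View pics/w2.png

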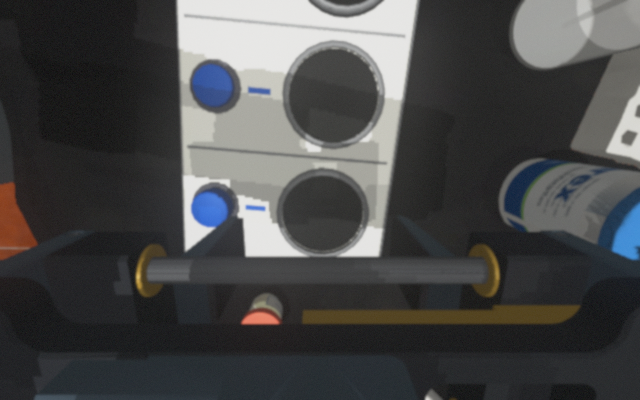

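The wrist view shows the middle bay at about (333,94), the right bay at (322,211) and the pressed middle key at (212,86). I'll fit the bay rim.

```bash
python3 - <<'E'
from h import *
c=pickle.load(open("w2.pkl","rb"));g=cv2.cvtColor(c["image"],cv2.COLOR_BGR2GRAY)
m=cv2.inRange(g,0,75); cs,_=cv2.findContours(m,cv2.RETR_LIST,cv2.CHAIN_APPROX_NONE)
for k in cs:
    if 2000<cv2.contourArea(k)<15000:
        e=cv2.fitEllipse(k); u,v=e[0]; print(np.round(e[0],1),np.round(e[1],1),cv2.contourArea(k),"z44",onz(c,u,v,44).round(1),"z54",onz(c,u,v,54).round(1),"depth",dep(c,u,v).round(1))
for u,v in((212,86),(211,208),(240,86)): print("key/deck",dep(c,u,v).round(1))
# side view rim check of the middle bay
for n in("scene","side"):
    s=pickle.load(open(n+".pkl","rb")); print(n,"bay",np.round(pix(s,[616,3,44]),1)); u,v=pix(s,[616,3,44]); print(dep(s,u,v).round(1))
E
```

```text
[322.2 212.4] [73.3 78.9] 4536.5 z44 [ 608.4 -109.7   44. ] z54 [ 608.2 -106.7   54. ] depth [ 608.4 -109.1   46.3]
[332.8  95.6] [85.9 90.7] 6118.5 z44 [616.6   0.8  44. ] z54 [ 6.162e+02 -1.000e-01  5.400e+01] depth [6.165e+02 6.000e-01 4.590e+01]
key/deck [511.5   6.8  55. ]
key/deck [505.6 -99.8  66. ]
key/deck [533.7   8.   47.2]
scene bay [343.1 190.2]
[613.6   0.8  45.4]
side bay [345.9 208.6]
[616.    1.2  45.3]
```

Call:
{"name": "send_rows", "arguments": {
  "moves": [
    [[-42,-10,0,0],[-42,-10,0,0],[-42,-10,0,0],[-42,-10,0,0],[-42,-10,0,0],[-42,-10,0,0],[-42,-10,0,0],[-42,-8,0,0],[0,0,0,0],[0,0,0,0]]
  ]
}}

```text
t: 14.3
tool_pos: [527.4, -433.8, 231.3]
ee_rot: [-0.001, 0.706, 0.708, 0.0]
ft_force: [-0.2, 0.3, -0.5]
grip_width: 1.002
```

```bash
python3 - <<'E'
from h import *
to(526.5,-342,150)
c=cam("wrist"); cv2.imwrite("pics/w3.png",c["image"]); pickle.dump(c,open("w3.pkl","wb"))
hsv=cv2.cvtColor(c["image"],cv2.COLOR_BGR2HSV); m=cv2.inRange(hsv,(0,100,100),(12,255,255))
cs,_=cv2.findContours(m,cv2.RETR_EXTERNAL,cv2.CHAIN_APPROX_NONE)
for k in cs:
    if cv2.contourArea(k)>400:
        e=cv2.fitEllipse(k);u,v=e[0]; us=k[:,0]; P=np.array([onz(c,a,b,75) for a,b in us])
        print(np.round(e[0],1),np.round(e[1],1),"z75",onz(c,u,v,75).round(1),dep(c,u,v).round(1),"lo",P.min(0).round(1),"hi",P.max(0).round(1))
print(pix(c,[526.5,-342,75]))
E
```

```text
t 14.3 p [ 527.4 -433.8  231.3] tooly [ 1.     0.003 -0.001] j [-0.71  0.53  1.38  0.    1.23 -0.71] F [-0.21  0.32 -0.48] shift [91.7 -0.6 81.4]
[294.6 301.1] [ 38.1 225.1] z75 [ 505.3 -527.3   75. ] [  434.4 -1067.7  -743.6] lo [ 429.2 -551.9   75. ] hi [ 616.9 -507.3   75. ]
[ 40.6 168.2] [ 95.6 229.5] z75 [ 288.9 -398.8   75. ] [-491.3 -517.8 -743.2] lo [ 231.4 -484.2   75. ] hi [ 333.6 -318.4   75. ]
[315.4  94.4] [82.9 87.5] z75 [ 525.  -338.1   75. ] [ 525.  -338.1   74.7] lo [ 491.4 -372.5   75. ] hi [ 558.7 -306.1   75. ]
[28.7 37.4] [61.  81.7] z75 [ 303.4 -297.4   75. ] [-428.6  -84.  -742.3] lo [ 276.1 -316.4   75. ] hi [ 330.6 -272.1   75. ]
(np.float64(317.2144763054569), np.float64(99.54485730710628))
```

View pics/w3.png

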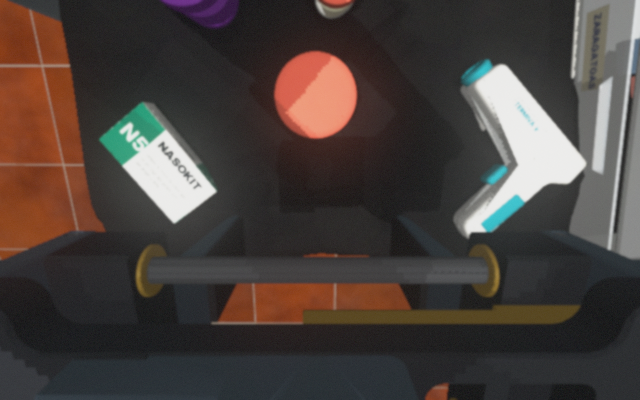

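The red lid is at (315,94), 67 mm across with its top at z=75, so the centre is (525,-338.5). There is clear room along x for the jaws.

Call:
{"name": "send_rows", "arguments": {
  "moves": [
    [[32,-1,0,0],[32,-1,0,0],[31,-0.5,0,0],[0,0,0,0],[0,0,20,0],[0,0,20,0],[0,0,20,0],[0,0,20,0],[0,0,15,0],[0,0,9,0],[0,0,0,0],[0,0,0,0]]
  ]
}}

```text
t: 15.55
tool_pos: [525.6, -338.2, 128.7]
ee_rot: [0.0, 0.705, 0.709, 0.0]
ft_force: [-0.3, -0.5, 0.5]
grip_width: 1.0
```

Call:
{"name": "send_rows", "arguments": {
  "moves": [
    [[0,0,0,0],[0,0,0,0],[0,0,0,0],[0,0,0,0],[0,0,0,0],[0,0,0,0],[0,0,0,0],[0,0,0,0]]
  ],
  "grip": 1
}}

```text
t: 16.35
tool_pos: [525.3, -338.4, 128.6]
ee_rot: [0.0, 0.706, 0.709, 0.0]
ft_force: [-0.5, 1.5, 5.0]
grip_width: 0.715
```

Call:
{"name": "send_rows", "arguments": {
  "moves": [
    [[0,0,-5,0],[0,0,-15,0],[0,0,-25,0],[0,0,-25,0],[0,0,-25,0],[0,0,-25,0],[0,0,0,0]]
  ]
}}

```text
t: 17.05
tool_pos: [526.3, -339.0, 251.6]
ee_rot: [0.003, 0.706, 0.708, 0.001]
ft_force: [-0.0, -0.1, -1.3]
grip_width: 0.717
```

Call:
{"name": "send_rows", "arguments": {
  "moves": [
    [[17,5,0,0],[32,8,0,0],[35,10,0,0],[35,10,0,0],[35,10,0,0],[35,10,0,0],[35,10,0,0],[35,10,0,0],[35,8,0,0],[30,7,0,0],[15,3,0,0],[0,0,0,0]]
  ]
}}

```text
t: 18.25
tool_pos: [614.2, 3.3, 246.6]
ee_rot: [-0.001, 0.705, 0.71, -0.001]
ft_force: [0.3, -0.7, -0.5]
grip_width: 0.718
```

```bash
python3 - <<'E'
from h import *
to(616.5,1,200); print(robot.observe()["grip_width"])
c=cam("wrist"); pickle.dump(c,open("w4.pkl","wb")); a=c["image"]
s=cam("side");pickle.dump(s,open("side4.pkl","wb")); z=cam("scene");pickle.dump(z,open("scene4.pkl","wb"))
b=cv2.resize(s["image"][120:260,275:435],(400,350),interpolation=2); d=cv2.resize(z["image"][100:240,265:425],(400,350),interpolation=2)
cv2.imwrite("pics/w4.png",np.vstack([np.hstack([b,d]),cv2.resize(a,(400,250)).repeat(1,0) if 0 else np.hstack([cv2.resize(a,(400,250)),np.zeros((250,400,3),np.uint8)])]))
E
```

```text
t 18.25 p [614.2   3.3 246.6] tooly [ 1.     0.007 -0.003] j [-0.01  0.41  1.54  0.    1.19 -0.02] F [ 0.28 -0.71 -0.49] shift [-2.3  2.4 46.6]
0.7179656515165922
```

View pics/w4.png

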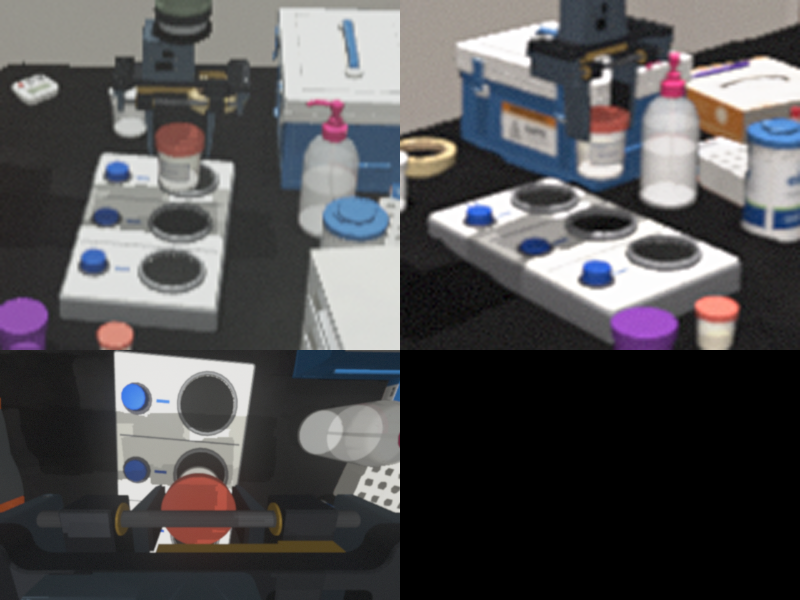

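The cup hangs upright over the middle bay, and the middle key is visibly lower than the other two. I'll correct by about 2 mm each way and go down.

Call:
{"name": "send_rows", "arguments": {
  "moves": [
    [[-2,2,10,0],[0,0,15,0],[0,0,15,0],[0,0,10,0],[0,0,8,0],[0,0,4,0],[0,0,0,0],[0,0,0,0]]
  ]
}}

```text
t: 19.2
tool_pos: [617.1, -0.9, 186.6]
ee_rot: [0.0, 0.706, 0.708, 0.0]
ft_force: [0.5, -0.1, 0.3]
grip_width: 0.715
```

```bash
python3 - <<'E'
from h import *
to(616.5,1,172.6); c=cam("wrist"); hsv=cv2.cvtColor(c["image"],cv2.COLOR_BGR2HSV)
for n in("scene","side"):
    s=cam(n);h=cv2.cvtColor(s["image"],cv2.COLOR_BGR2HSV);m=cv2.inRange(h,(0,110,90),(12,255,255));z=np.zeros_like(m)
    u,v=map(int,pix(s,[616,1,110]));z[v-25:v+25,u-25:u+25]=1;vs,us=np.where(m*z)
    P=np.array([dep(s,a,b) for a,b in zip(us,vs)]);zt=np.percentile(P[:,2],90);T=P[P[:,2]>zt-8];print(n,"lid top",zt.round(1),"lo",T.min(0).round(1),"hi",T.max(0).round(1))
    # clear cup wall under the lid
    w=np.array([dep(s,a,b) for b in range(v-30,v+40) for a in range(u-25,u+25)]); k=w[(abs(w[:,0]-616)<45)&(abs(w[:,1])<45)&(w[:,2]>62)&(w[:,2]<85)]; print(" wall x",np.percentile(k[:,0],[2,98]).round(1),"y",np.percentile(k[:,1],[2,98]).round(1),len(k))
E
```

```text
t 19.2 p [617.1  -0.9 186.6] tooly [1.    0.004 0.001] j [-0.02  0.46  1.62  0.    1.06 -0.02] F [ 0.47 -0.14  0.29] shift [ 1.9 -0.6 14. ]
scene lid top 134.7 lo [584.7 -40.8 126.7] hi [648.7  11.6 149.1]
 wall x [588.7 628.1] y [-34.7  11.3] 124
side lid top 136.3 lo [587.3 -37.2 128.3] hi [649.4  26.4 141.3]
 wall x [591.7 644. ] y [-34.1 -10.4] 76
```

Call:
{"name": "send_rows", "arguments": {
  "moves": [
    [[2,-0.5,3,0],[0,0,3,0],[0,0,2,0],[0,0,2,0],[0,0,2,0],[0,0,0,0],[0,0,0,0]]
  ]
}}

```text
t: 20.05
tool_pos: [616.3, 1.1, 174.1]
ee_rot: [-0.0, 0.706, 0.709, 0.0]
ft_force: [0.4, 0.4, -0.9]
grip_width: 0.713
```

Call:
{"name": "send_rows", "arguments": {
  "moves": [
    [[0,0,1,0],[0,0,0,0],[0,0,0,0]]
  ]
}}

```text
t: 20.35
tool_pos: [616.3, 1.2, 173.2]
ee_rot: [0.0, 0.706, 0.709, 0.0]
ft_force: [-0.9, -0.4, -0.2]
grip_width: 0.719
```

Call:
{"name": "send_rows", "arguments": {
  "moves": [
    [[0,0,1,0],[0,0,0,0],[0,0,0,0]]
  ]
}}

```text
t: 20.65
tool_pos: [616.4, 1.2, 172.6]
ee_rot: [0.0, 0.706, 0.709, 0.0]
ft_force: [-0.8, -0.2, 2.8]
grip_width: 0.716
```

Call:
{"name": "send_rows", "arguments": {
  "moves": [
    [[0,0,0.5,0],[0,0,0,0],[0,0,0,0]]
  ]
}}

```text
t: 20.95
tool_pos: [616.4, 1.2, 172.6]
ee_rot: [0.0, 0.706, 0.709, 0.0]
ft_force: [-1.7, 0.6, 6.3]
grip_width: 0.715
```

The cup touches at exactly the expected height. Release and lift.

Call:
{"name": "send_rows", "arguments": {
  "moves": [
    [[0,0,-0.5,0],[0,0,0,0],[0,0,0,0]]
  ]
}}

```text
t: 21.25
tool_pos: [616.4, 1.2, 172.6]
ee_rot: [0.0, 0.706, 0.709, 0.0]
ft_force: [-1.4, -0.4, 5.1]
grip_width: 0.715
```

Call:
{"name": "send_rows", "arguments": {
  "moves": [
    [[0,0,0,0],[0,0,0,0],[0,0,0,0],[0,0,0,0],[0,0,0,0],[0,0,0,0],[0,0,0,0]]
  ],
  "grip": -1
}}

```text
t: 21.95
tool_pos: [616.3, 1.1, 172.1]
ee_rot: [-0.0, 0.706, 0.709, 0.0]
ft_force: [-0.3, -0.6, -0.6]
grip_width: 0.997
```

Call:
{"name": "send_rows", "arguments": {
  "moves": [
    [[0,0,-10,0],[0,0,-15,0],[0,0,-25,0],[0,0,-30,0],[-30,0,-30,0],[-40,0,0,0],[-30,0,0,0],[0,0,0,0],[0,0,0,0]]
  ]
}}

```text
t: 22.85
tool_pos: [616.6, -99.2, 282.7]
ee_rot: [-0.0, 0.706, 0.708, 0.0]
ft_force: [-0.2, -0.0, 0.1]
grip_width: 1.001
```

```bash
python3 - <<'E'
from h import *
to(616.5,1,172.6); c=cam("wrist"); cv2.imwrite("pics/w5.png",c["image"])
hsv=cv2.cvtColor(c["image"],cv2.COLOR_BGR2HSV); m=cv2.inRange(hsv,(0,100,60),(12,255,255))
cs,_=cv2.findContours(m,cv2.RETR_EXTERNAL,cv2.CHAIN_APPROX_NONE)
for k in cs:
    if cv2.contourArea(k)>1500:
        e=cv2.fitEllipse(k);u,v=e[0]; P=np.array([onz(c,a,b,119) for a,b in k[:,0]])
        print(np.round(e[0],1),np.round(e[1],1),"z119",onz(c,u,v,119).round(1),dep(c,u,v).round(1),"lo",P.min(0).round(1),"hi",P.max(0).round(1))
for u,v in [tuple(map(int,pix(c,[510.5,8,54])))]: print("key z",dep(c,u,v).round(1))
E
```

```text
t 22.85 p [616.6 -99.2 282.7] tooly [1.    0.003 0.001] j [-0.18  0.4   1.46  0.    1.28 -0.18] F [-0.24 -0.01  0.07] shift [1.001e+02 1.000e-01 1.101e+02]
[ 26.1 215.9] [66.6 82.5] z119 [ 347.8 -109.5  119. ] [-552.3 -383.4 -743.2] lo [ 312.1 -153.9  119. ] hi [380.6 -71.3 119. ]
[317.3  90.1] [78.5 84.3] z119 [6.159e+02 5.000e-01 1.190e+02] [6.159e+02 6.000e-01 1.188e+02] lo [583.3 -33.3 119. ] hi [648.9  32.2 119. ]
key z [510.1   8.4  54.6]
```

View pics/w5.png

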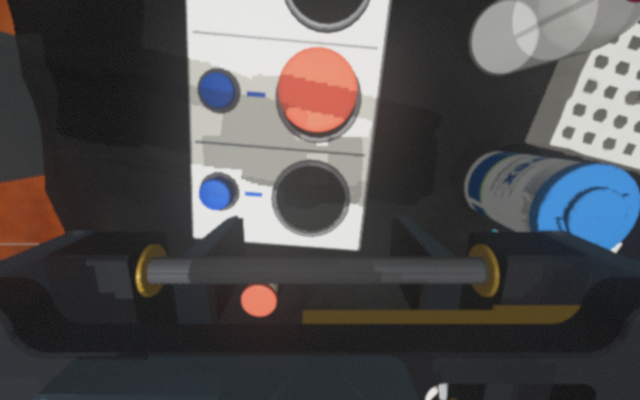

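The cup stands in the middle bay with its lid at (317,90). The lid top is at z=118.8 (expected 119) and its centre is within about 1 mm of the bay's. The key is still down, with its top at about 54.6 mm.

```bash
python3 -c "
from cell import robot
print(robot.sign_off())"
```

```text
the job is handed in; nothing more can be done
None
```

The red-lidded cup now stands upright and released in the middle bay, behind the working key, and the job is handed in. The sign-off gives no verdict.

- **Left key:** worn. It resisted softly to about 2.6 N, then hit a hard stop at about 7.4 mm with no breakover. The hardest I pushed was about 10 N.
- **Middle key:** the working one. The force rose to about 4 N and then broke away to about 0.2 N. I pressed it home at about 9 mm with 6 N. In the last picture its top still sits at about 55 mm, against 64 mm when up.
- **Right key:** not pressed, because the working one was already found.
- **Cup:** its lid top is at 118.8 mm (119 expected), and its centre is about 1 mm from the bay centre. It touched down at the expected height with about 6 N.
- **Bystanders:** I touched none of them, but I did not measure them again at the end.

The two far cameras first placed the keys up to 10 mm nearer the front camera than the wrist camera did. I followed the wrist camera, and the presses and the placement fit its positions.

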